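Make up a cooling kit and a rework kit

ROBOT

A 6-joint arm with a two-finger parallel gripper is mounted at the origin on a cart in front of the work surface, level with it; the furniture and walls round the work are solid. World frame = base frame: x ahead of the robot, y to its left, z up, the work surface at z = 0. Lengths are in m, angles in rad, forces in N, time in s.
With the tool pointing down it reaches from about 0.35 to 0.775 m from the base axis. Payload 7.3 kg.
Tool frame: the origin (TCP) lies at the very end of the fingers, on their centre line; the grasp point (between the pads) lies 19 mm behind it (robot.tcp_to_grasp is the z of the grasp point in the tool frame, in m); z points along the fingers, y is the line along which they close (so a half turn about z gives the same grasp; the last joint's range is limited). The gripper opens to 92 mm and grips with 3 to 60 N. Pads are 19 mm wide; open, the fingers measure 130 mm over their backs; the gripper's body (75 mm by 190 mm) begins 47 mm behind the grasp point.
Start: joints at [1.045, 0.342, 1.524, -0, 1.275, -0.146], TCP at [0.195, 0.488, 0.227] pointing down, gripper open.
Joint ranges: [-2.53, 2.53], [-0.77, 2.02], [0.04, 2.7], [-1, 4.14], [0.28, 2.66], [-3.11, 3.11]. Speed limits (rad/s): [2.57, 2.57, 3.14, 3.14, 3.14, 3.14].

INTERFACE

Orientations are given as [roll, pitch, yaw] about the fixed x, y, z axes, in that order (R = Rz(yaw) Ry(pitch) Rx(roll)).
In Python, from cell import monitor, read_camera, get_calibration, job, robot gives the robot as it stands. The module is installed in compiled form; this text tells all that it offers.
- The arm moves only by the tool send_rows, never from a script. Its argument "targets" is a list of rows, each an object with "translation": the shift along the tool's x, y, z in cm, a list of three; "spin": the turn about the tool's z in degrees; "jaw": the opening, from 0 (shut) to 1 (fully open). A call has exactly 5 rows; each row is the pose to reach, as a shift and turn from the pose commanded when the call began, along the tool's axes at that moment; what a row does not reach only later rows make up. A row lasts 1/10 s, in which the tool goes at most 50 mm and 8.59 degrees, less where a joint would pass 70% of its speed; a pose out of reach is approached as far as the arm can. A call with a gripper value outside its range is refused whole. The fingers move at their own pace and stop on an object; "force" is the grip in N (left out, the last holds). Time passes only in rows, so rows that repeat a pose let the fingers close, or fill a call up. It gives the time, the measured TCP pose, the force, the opening and the grip force at its end, in the units of the state.
- monitor.observe(): the state, without advancing time (a new reading comes with each control period).
- read_camera(name): name is "scene" or "top" or "wrist"; returns (picture, depth): 384x512x3 uint8, red, green, blue; 384x512 float32, m along the optical axis (not along the pixel's ray), 0 where there is no reading.
- get_calibration(name): a dict with "intrinsics" (3x3 intrinsics, pixels), "D" ([k1, k2, p1, p2, k3] as OpenCV has them; the pictures are not rectified), "origin" and "orientation" of the camera in the world; the wrist camera has in their place "hand_eye" (4x4, takes a point from camera to tool coordinates, whose origin is the TCP and whose axes are the flange's). Camera axes: x right, y up, looking along -z (the intrinsics and any distortion apply to the point x, -y, -z); pixel columns grow to the right and rows downward; lengths in m; the calibration is good to about 2 mm. A picture is of the moment at which its call begins: read the wrist's pose just before it. get_calibration takes no time and is no camera call.
- job.hand_in(): hands the job in; it is judged then, once.
The state is a dict: "time": time; "qpos": joint angles; "qvel": joint speeds; "joint_efforts": joint torques, N m; "tool_pos": TCP position; "tool_rot": TCP orientation; "contact_force": force on the tool from outside, world axes, zero at the start; "torque": the same for the moment, N m; "opening": finger opening in m; "grip_force": force on a finger pad.
Only numpy, scipy, OpenCV 4.12 (cv2) and the standard library are available. Lean on these libraries where they do the work, as an engineer would, in place of code of your own. Each camera call takes 0.05 s, during which the arm holds its last target. There are 200 camera calls.

TASK

Make up two kits from the stock standing in the row at the front of the bench: the silver heat sink and the black fan go in the green tray, and the copper wick spool and the jar with the black cap go in the orange kit box, whose clear cover you first swing right back and, once both are in, close fully again. The heat sink (fins up) and the spool lie flat in the pockets lined with black rubber; the fan, lying flat, and the jar, standing upright, go in the bare pockets. Leave the jar with the white cap where it stands.

Things in the scene. Friction and masses are not known exactly. Their poses are not given: they have to be found in the camera images.
- heat_sink: silver-white finned heat sink, 40 x 40 mm, 18 mm high, lying fins up on the bench; origin at the centre of its underside, z up; the fins run along its x, so grip it across its y (40 mm wide), anywhere in its height
- fan: flat square black axial fan, 40 x 40 mm, 10 mm high, lying flat; origin at the centre of its underside, z up, sides along x and y
- wick: small blue spool of copper wick with a cream label on its top, 38 mm in diameter, 12 mm high, lying flat; origin at the centre of its underside, z up
- jar_black: small round jar with a BLACK cap, 29 mm in diameter, 38 mm high, standing; origin at the centre of its underside, z up
- jar_white: small round jar with a WHITE cap, same size as the other (29 mm in diameter, 38 mm high), standing; not wanted in any kit, stays where it is; origin at the centre of its underside, z up
- green_tray: open green tray, fixed, 106 (x) x 142 (y) mm, walls 15 mm high, 3 mm thick. A 4 mm wall along x parts it into two pockets, each 100 (x) x 66 (y) mm inside, centred at y = +0.0355 and -0.0355. The +y pocket has a black rubber pad (top 4.5 mm above the bench), the -y pocket is bare green (floor at 3 mm). Origin: centre of its underside, z up, +x away from the robot within 0.2 rad
- kit_box: orange kit box with clear hinged cover, fixed. Size, walls and two pockets as in the green tray, but here the -y pocket has the black rubber pad (top at 4.5 mm) and the +y pocket is bare orange (floor at 3 mm). Behind, at +x, a ledge bears the hinge: its axis runs along y at x = +0.067, z = 0.018. Origin: underside, centre of the pocket part; z up, +x away from the robot within 0.2 rad
- cover (a joint): angle of the clear cover, rad: 0 closed, grows as its front is lifted up and back, stop at 1.9 (leaning back). May start slightly ajar. Stiff hinge: it stays where left, about 1 N at the knob moves it. A hollow hood 120 mm from hinge to front wall, 142 mm wide; closed, its top is 48 mm above the bench and clears a standing jar; open, it stands behind the hinge, 0.17 m high
- cover_knob (a point): centre of the cover's black knob: a disc 18 mm in diameter, 14 mm thick along the box's y, on an 8 mm stem 30 mm ahead of the middle of the cover's front wall. Closed, it lies at x = -0.083, y = 0, z = 0.036 in the box's frame and moves round the hinge with the cover. Pinch it from above across the box's y; it turns between the fingers, so the tool can stay upright
Things that resemble listed ones, but are neither listed nor needed, are in the scene too. Leave any red look-alike of the fan alone.

How it is judged:
By the outcome, as a careful person would: the job done as asked, in the order asked, and still so for the second after the job is handed in, with the robot touching nothing.
It also fails if it takes over 134 s, if anything falls off the work surface, if the arm or the gripper's body presses on something with over 40 N, if the wrist force passes 120 N, or if a joint passes its speed limit or range.

## Working session

There is one attempt and no reset: what is moved stays moved. The work goes in short steps, Python scripts to look and compute and a tool call to move; the robot and the scene stay as the last step left them, time stands still between calls to the robot, and variables do not carry over. Pictures are saved under pics/ and viewed, at most 14 in all, crops included, and the job is handed in when it is done.

Besides the shell and the picture viewer there is one more tool, called after "Emit:" as name([rows], argument=value, ...), one row to a line, values as JSON. send_rows: Moves the arm, as the interface text tells. Its arguments: {"type":"object","properties":{"targets":{"type":"array"},"force":{"type":"number"}},"required":["targets"]}

```bash
mkdir -p pics
cat > h.py <<'E'
import numpy as np, cv2
from cell import monitor, read_camera, get_calibration, job, robot
from scipy.spatial.transform import Rotation as R
def pose(name, st=None):
    c=get_calibration(name)
    if name=='wrist':
        st=st or monitor.observe()
        T=np.eye(4); T[:3,:3]=R.from_euler('xyz',st['tool_rot']).as_matrix(); T[:3,3]=st['tool_pos']
        T=T@np.array(c['hand_eye']); return c,T[:3,:3],T[:3,3]
    o=np.array(c['orientation'],float)
    M=o if o.shape==(3,3) else R.from_euler('xyz',o).as_matrix()
    return c,M,np.array(c['origin'],float)
def rays(c,M,px):
    u=cv2.undistortPoints(np.array(px,float).reshape(-1,1,2),np.array(c['intrinsics'],float),np.array(c['D'],float)).reshape(-1,2)
    return np.c_[u[:,0],-u[:,1],-np.ones(len(u))]@M.T
def onplane(P,px,z):
    c,M,o=P; d=rays(c,M,px); return o+d*((z-o[2])/d[:,2])[:,None]
def points(P,px,depth):
    c,M,o=P; px=np.array(px); d=rays(c,M,px); return o+d*depth[px[:,1],px[:,0]][:,None]
def snap(name,f):
    P=pose(name); im,d=read_camera(name); cv2.imwrite('pics/'+f+'.png',im[:,:,::-1]); np.save('pics/'+f,d); return P,im,d
E
python3 - <<'E'
from h import *
print(monitor.observe()); print(robot.tcp_to_grasp)
for n in ['scene','top','wrist']:
    print(get_calibration(n)); snap(n,n+'0')
E
```

```text
{'time': 0.0, 'qpos': array([ 1.04500038e+00,  3.42687090e-01,  1.52503357e+00, -2.75561678e-05,
        1.27539637e+00, -1.45977778e-01]), 'qvel': array([ 4.58511692e-05, -1.43852852e-03, -6.66854971e-04, -1.13885490e-04,
        1.95756477e-04, -9.25474471e-04]), 'joint_efforts': array([ 1.00502239e-03, -4.31234658e+01, -2.44226503e+01,  7.18686660e-02,
        5.58083807e-02, -1.23327836e-04]), 'tool_pos': array([0.19440995, 0.48723015, 0.22605768]), 'tool_rot': array([-3.14008066e+00, -1.95664871e-04,  2.76178238e+00]), 'contact_force': array([ 0.08442141, -0.29873549,  0.2101351 ]), 'torque': array([ 0.0411589 ,  0.00897763, -0.01580737]), 'grip_force': 0.0, 'opening': 0.09172258425007955}
-0.0188
{'intrinsics': array([[370.00262601,   0.        , 252.47025915],
       [  0.        , 370.00262601, 188.62226782],
       [  0.        ,   0.        ,   1.        ]]), 'D': array([0.01323749, 0.        , 0.        , 0.        , 0.        ]), 'origin': array([-0.01644716, -0.55633402,  0.84263322]), 'orientation': array([ 0.76684378, -0.01288776, -0.76826987])}
{'intrinsics': array([[
[... 236 characters left out ...]
([0.29747324, 0.00893485, 1.50362034]), 'orientation': array([ 0.16489566, -0.00479751, -1.57270886])}
{'intrinsics': array([[312.99019348,   0.        , 252.16838201],
       [  0.        , 312.99019348, 191.85478731],
       [  0.        ,   0.        ,   1.        ]]), 'D': array([-0.0287314,  0.       ,  0.       ,  0.       ,  0.       ]), 'hand_eye': array([[-5.91394177e-04,  9.54303840e-01,  2.98837467e-01,
         8.18998279e-02],
       [ 9.99999793e-01,  6.40549217e-04, -6.65395913e-05,
        -3.00607790e-04],
       [-2.54919093e-04,  2.98837365e-01, -9.54304021e-01,
        -1.56853024e-01],
       [ 0.00000000e+00,  0.00000000e+00,  0.00000000e+00,
         1.00000000e+00]])}
```

View pics/top0.png

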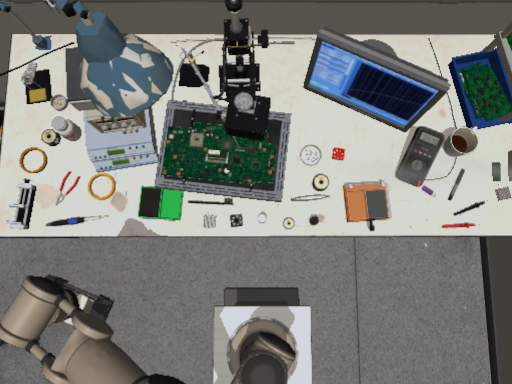

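View pics/scene0.png

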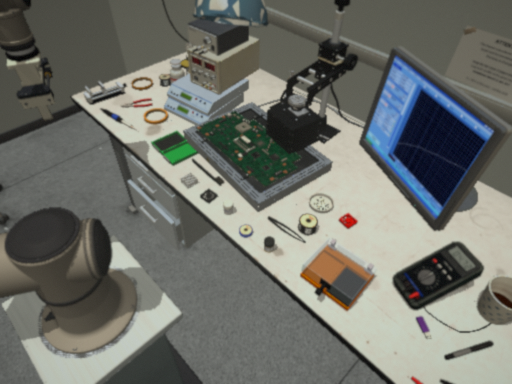

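The top view shows the tray (160,203), heat sink (209,221), fan (236,220), white jar (262,217), spool (289,223), black jar (314,220) and kit box (365,202) with its knob at (372,224). The scene view agrees on the order.

Run:
```python
from h import *
np.set_printoptions(precision=4,suppress=True)
px=[(160,203),(209,221),(236,220),(262,217),(289,223),(314,220),(365,202),(372,224),(320,182)]
P=pose('top'); d=np.load('pics/top0.npy')
print(points(P,px,d))
```

```text
[[ 0.4911  0.3464  0.0062]
 [ 0.4282  0.1768  0.0201]
 [ 0.4327  0.0869  0.0059]
 [ 0.4394 -0.0011  0.0406]
 [ 0.4217 -0.0924  0.0119]
 [ 0.4295 -0.1741  0.0366]
 [ 0.487  -0.3415  0.0565]
 [ 0.4146 -0.3624  0.0528]
 [ 0.5572 -0.1966  0.0403]]
```

Run:
```python
import cv2
a=cv2.imread('pics/top0.png')[165:245,130:400]; cv2.imwrite('pics/top0c.png',cv2.resize(a,(797,236),interpolation=cv2.INTER_CUBIC))
```

```text
(no output)
```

View pics/top0c.png

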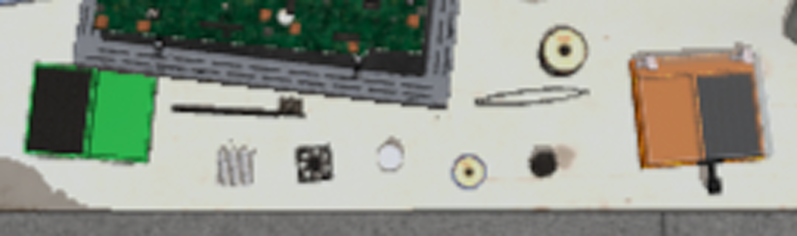

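Emit:
send_rows([
  {"translation": [-3, -2, -0.2], "spin": -4.5, "jaw": 1},
  {"translation": [-6, -4, -0.5], "spin": -9, "jaw": 1},
  {"translation": [-9, -6, -0.7], "spin": -13.5, "jaw": 1},
  {"translation": [-12, -8, -1], "spin": -18, "jaw": 1},
  {"translation": [-15, -9.5, -1.2], "spin": -21.7, "jaw": 1},
])

```text
time: 0.65
tool_pos: [0.299, 0.3423, 0.2388]
tool_rot: [-3.141, -0.0, -3.139]
contact_force: [-0.5, -0.3, -0.3]
opening: 0.0921
grip_force: 0.0
```

Emit:
send_rows([
  {"translation": [-3, -4, -0.4], "spin": 0, "jaw": 0.7},
  {"translation": [-6, -8, -0.8], "spin": 0, "jaw": 0.7},
  {"translation": [-9, -12, -1.2], "spin": 0, "jaw": 0.7},
  {"translation": [-10.3, -14.3, -1.2], "spin": 0, "jaw": 0.7},
  {"translation": [-10.3, -14.3, -1.2], "spin": 0, "jaw": 0.7},
])

```text
time: 1.15
tool_pos: [0.4031, 0.198, 0.2505]
tool_rot: [-3.141, 0.0, 3.136]
contact_force: [-0.3, 0.6, 0.6]
opening: 0.0647
grip_force: 0.0
```

Run:
```python
from h import *
s=monitor.observe(); print(s['time'],s['tool_pos'],s['tool_rot'],s['opening'])
snap('wrist','wl')
```

```text
1.15 [0.40306897 0.19803722 0.25054734] [-3.14081038e+00  1.49846497e-04  3.13588478e+00] 0.06472430910368115
```

View pics/wl.png

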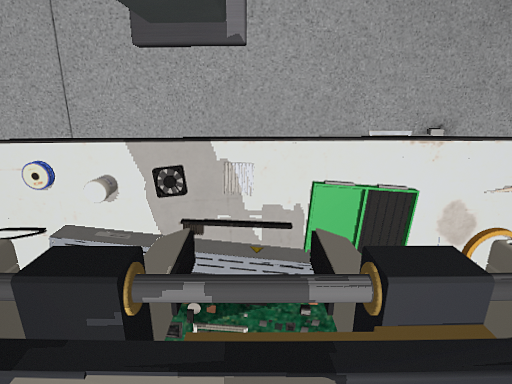

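The wrist view shows the spool (38,175), white jar (100,188), fan (170,181), heat sink (238,178) and tray (360,215). The gripper hides the far side. Next I look at the right half.

Emit:
send_rows([
  {"translation": [-1.4, -4.5, 0], "spin": 0, "jaw": 0.7},
  {"translation": [-2.8, -9, 0], "spin": 0, "jaw": 0.7},
  {"translation": [-4.2, -13.5, 0], "spin": 0, "jaw": 0.7},
  {"translation": [-5.7, -18, 0], "spin": 0, "jaw": 0.7},
  {"translation": [-5.7, -22, 0], "spin": 0, "jaw": 0.7},
])

```text
time: 1.7
tool_pos: [0.4592, -0.0201, 0.2505]
tool_rot: [3.141, 0.001, -3.141]
contact_force: [-0.0, 0.3, -0.7]
opening: 0.0645
grip_force: 0.0
```

Emit:
send_rows([
  {"translation": [0, -4.5, 0], "spin": 0, "jaw": 0.7},
  {"translation": [0, -9, 0], "spin": 0, "jaw": 0.7},
  {"translation": [0, -13.5, 0], "spin": 0, "jaw": 0.7},
  {"translation": [0, -18, 0], "spin": 0, "jaw": 0.7},
  {"translation": [0, -22, 0], "spin": 0, "jaw": 0.7},
])

```text
time: 2.2
tool_pos: [0.4583, -0.2399, 0.2505]
tool_rot: [3.141, -0.0, -3.142]
contact_force: [0.6, 0.5, -0.2]
opening: 0.0643
grip_force: 0.0
```

Run:
```python
from h import *
s=monitor.observe(); print(s['time'],s['tool_pos'],s['tool_rot'],s['opening'])
snap('wrist','wr')
```

```text
2.2 [ 0.45833265 -0.23986502  0.25049022] [ 3.14089662e+00 -2.81205830e-05 -3.14152540e+00] 0.06430197623351522
```

View pics/wr.png

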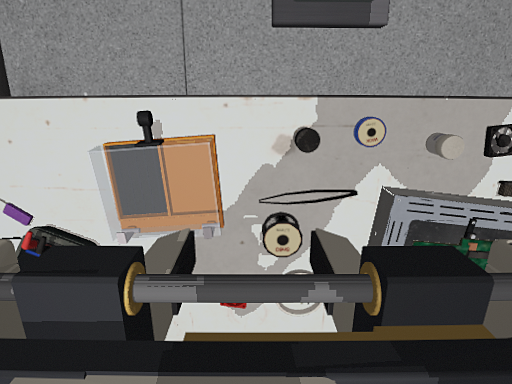

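The box spans (105,137)-(222,235) with its knob at (145,120). The black jar is at (308,140), the spool at (370,132) and the white jar at (445,147).

```bash
cat > m.py <<'E'
from h import *
np.set_printoptions(precision=4,suppress=True)
def P_at(pos,rot):
    return pose('wrist',dict(tool_pos=np.array(pos),tool_rot=np.array(rot)))
PL=P_at([0.40306897,0.19803722,0.25054734],[-3.14081038e+00,1.49846497e-04,3.13588478e+00])
PR=P_at([0.45833265,-0.23986502,0.25049022],[3.14089662,-2.8e-05,-3.1415254])
def region(P,f,box,fn,zr):
    im=cv2.imread('pics/'+f+'.png'); d=np.load('pics/'+f+'.npy'); x0,y0,x1,y1=box
    X,Y=np.meshgrid(np.arange(x0,x1),np.arange(y0,y1)); px=np.c_[X.ravel(),Y.ravel()]
    b,g,r=[im[px[:,1],px[:,0],k].astype(int) for k in range(3)]
    p=points(P,px,d); k=fn(b,g,r)&(p[:,2]>zr[0])&(p[:,2]<zr[1])&(d[px[:,1],px[:,0]]>0)
    return p[k]
def desc(n,p):
    rc=cv2.minAreaRect((p[:,:2]*1000).astype(np.float32))
    print(n,len(p),'mean',p.mean(0),'zq',np.percentile(p[:,2],[5,50,95]),'rect',rc, 'circ',cv2.minEnclosingCircle((p[:,:2]*1000).astype(np.float32)))
E
python3 - <<'E'
from m import *
any_=lambda b,g,r:b>-1
dark=lambda b,g,r:(r<70)&(g<70)&(b<70)
desc('sinktop',region(PL,'wl',(210,150,270,210),any_,(.012,.03)))
desc('fan',region(PL,'wl',(145,155,195,205),any_,(.006,.02)))
desc('white',region(PL,'wl',(75,165,125,210),any_,(.034,.045)))
desc('wickL',region(PL,'wl',(15,150,62,200),any_,(.008,.018)))
desc('wickR',region(PR,'wr',(345,110,395,152),any_,(.008,.018)))
desc('black',region(PR,'wr',(285,120,328,160),any_,(.034,.045)))
desc('whiteR',region(PR,'wr',(420,125,470,165),any_,(.034,.045)))
desc('knob',region(PR,'wr',(133,105,158,130),dark,(.03,.07)))
org=lambda b,g,r:(r>g+25)&(g>b+15)
desc('boxorange',region(PR,'wr',(90,100,235,245),org,(.011,.0185)))
desc('boxhigh',region(PR,'wr',(80,100,235,245),any_,(.03,.09)))
grn=lambda b,g,r:(g>r+50)&(g>b+50)
desc('tray',region(PL,'wl',(295,165,430,250),grn,(.012,.018)))
E
```

```text
sinktop 293 mean [0.4265 0.1778 0.0161] zq [0.0134 0.0163 0.0177] rect ((426.7700500488281, 178.9681854248047), (38.17897033691406, 40.01539993286133), 87.24824523925781) circ ((426.43792724609375, 179.15567016601562), 26.829450607299805)
fan 543 mean [0.4308 0.0875 0.0084] zq [0.0063 0.0084 0.01  ] rect ((431.0899658203125, 87.54898071289062), (40.242855072021484, 40.88278579711914), 5.764558792114258) circ ((430.7888488769531, 87.53368377685547), 26.949756622314453)
white 433 mean [0.4347 0.0021 0.0373] zq [0.0358 0.0374 0.0387] rect ((434.94757080078125, 1.3902854919433594), (28.76084327697754, 28.692371368408203), 41.3128776550293) circ ((434.9040832519531, 1.4181597232818604), 14.996678352355957)
wickL 612 mean [ 0.4207 -0.0894  0.0112] zq [0.0098 0.0113 0.0126] rect ((421.0621337890625, -90.11754608154297), (37.836402893066406, 36.91584777832031), 68.62315368652344) circ ((421.7548828125, -90.69618225097656), 19.995487213134766)
wickR 739 mean [ 0.4216 -0.0906  0.0111] zq [0.0097 0.0111 0.0125] rect ((421.8681640625, -90.33146667480469), (38.44524383544922, 37.53016662597656), 
[... 818 characters left out ...]
ge 220 mean [ 0.4467 -0.3298  0.0136] zq [0.012  0.0137 0.0151] rect ((451.1853942871094, -328.9958801269531), (180.59375, 88.7482681274414), 55.14599609375) circ ((487.3290710449219, -354.1669006347656), 90.29756927490234)
boxhigh 11820 mean [ 0.4821 -0.3534  0.0508] zq [0.0459 0.0512 0.0556] rect ((473.8858337402344, -356.03857421875), (160.91050720214844, 143.13877868652344), 3.85937237739563) circ ((487.44232177734375, -354.5342712402344), 94.2913818359375)
tray 610 mean [0.4682 0.3403 0.0137] zq [0.0124 0.0137 0.015 ] rect ((485.8419189453125, 345.3267517089844), (141.88722229003906, 96.33930969238281), 85.76689147949219) circ ((485.2618408203125, 344.03692626953125), 83.62797546386719)
```

Emit:
send_rows([
  {"translation": [1.1, -2.4, 3], "spin": -1, "jaw": 0.45},
  {"translation": [2.2, -4.8, 6], "spin": -2, "jaw": 0.45},
  {"translation": [3.3, -7.2, 9], "spin": -3, "jaw": 0.45},
  {"translation": [5.4, -12, 13], "spin": -3.9, "jaw": 0.45},
  {"translation": [5.4, -12, 15], "spin": -3.9, "jaw": 0.45},
])

```text
time: 2.75
tool_pos: [0.4038, -0.3604, 0.0995]
tool_rot: [-3.141, 0.0, -3.074]
contact_force: [0.2, 0.0, -0.2]
opening: 0.0417
grip_force: 0.0
```

```bash
cat > arc.py <<'E'
from m import *
import sys
by,ox,oy=[float(a) for a in sys.argv[1:4]]; ang=[float(a) for a in sys.argv[4:]]
for t in ang:
    lx=.067-.150*np.cos(t)+.018*np.sin(t); lz=.018+.150*np.sin(t)+.018*np.cos(t)
    print(t,'local',lx,lz,'world',ox+lx*np.cos(by),oy+lx*np.sin(by),lz)
E
python3 - <<'E'
from m import *
s=monitor.observe(); print(s['tool_pos'],s['tool_rot'],s['opening'])
P,im,d=snap('wrist','knob')
E
python3 arc.py 0.0674 .487 -.355 0.07 0.2 0.33 .46 .59 .72 .85 .98 1.11 1.24 1.37 1.5 1.63 1.76 1.9
```

```text
[ 0.4038 -0.3604  0.0995] [-3.1409  0.0002 -3.0745] 0.04166583615887658
0.07 local -0.08137367878591632 0.04644734510518894 world 0.405811081801131 -0.36048043436698674 0.04644734510518894
0.2 local -0.07643393872187512 0.06544159802040153 world 0.4107396060852332 -0.3601477479060222 0.06544159802040153
0.33 local -0.06907357701815041 0.08363521644274122 world 0.4180832559385223 -0.3596520350436276 0.08363521644274122
0.46 local -0.05941680870344942 0.10072116100028743 world 0.42771809836503166 -0.35900166153544255 0.10072116100028743
0.59 local -0.04762660345259442 0.1164110856607205 world 0.4394815337158888 -0.35820760322304146 0.1164110856607205
0.72 local -0.03390193527564773 0.13044020392025707 world 0.4531750397555543 -0.3572832608032977 0.13044020392025707
0.85 local -0.01847442459022205 0.1425717573969736 world 0.46856752196526835 -0.35624423367537467 0.1425717573969736
0.98 local -0.001604429346077121 0.15260101141558746 world 0.4853992135432733 -0.3551080566819496 0.15260101141558746
1.11 local 0.01642334883098485 0.16035871015335784 world 0.503386059284579 -0.3538939041874813 0.16035871015335784
1.24 local 0.03530466932427527 0.1657139330373288 world 0.5222245093569838 -0.35262226648755923 0.1657139330373288
1.37 local 0.05472088695553914 0.16857630418774844 world 0.5415966420725684 -0.3513146040103199 0.16857630418774844
1.5 local 0.07434432950871755 0.1688975176206268 world 0.561175529201682 -0.34999298514569943 0.1688975176206268
1.63 local 0.09384382759591961 0.16667215246979017 world 0.5806307532832415 -0.3486797138145944 0.16667215246979017
1.76 local 0.11289030354240916 0.16193776447057093 world 0.5996339838200414 -0.3473969530631511 0.16193776447057093
1.9 local 0.13252683660789896 0.1541258009495691 world 0.6192259317391929 -0.34607445256586244 0.1541258009495691
```

View pics/knob.png

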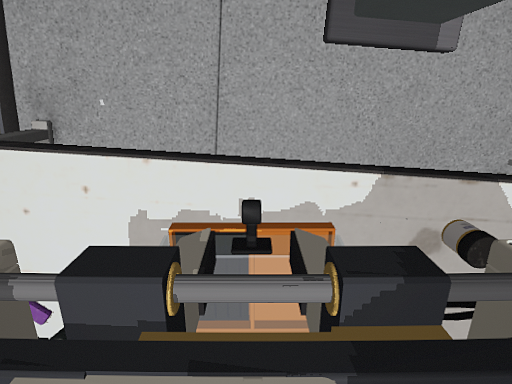

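The knob (252,210) lies midway between the fingers and the box edges are square to the picture. I go down and pinch it.

Emit:
send_rows([
  {"translation": [-0.1, 0, 2.5], "spin": 0, "jaw": 0.45},
  {"translation": [-0.1, 0, 5], "spin": 0, "jaw": 0.45},
  {"translation": [-0.1, 0, 7.2], "spin": 0, "jaw": 0.45},
  {"translation": [-0.1, 0, 7.2], "spin": 0, "jaw": 0},
  {"translation": [-0.1, 0, 7.2], "spin": 0, "jaw": 0},
], force=20)

```text
time: 3.3
tool_pos: [0.4059, -0.3582, 0.0293]
tool_rot: [3.141, 0.0, -3.073]
contact_force: [-0.2, -0.6, 0.3]
opening: 0.0296
grip_force: 0.0
```

Emit:
send_rows([
  {"translation": [0, 0, 0], "spin": 0, "jaw": 0},
  {"translation": [0, 0, 0], "spin": 0, "jaw": 0},
  {"translation": [0, 0, 0], "spin": 0, "jaw": 0},
  {"translation": [0, 0, 0], "spin": 0, "jaw": 0},
  {"translation": [0, 0, 0], "spin": 0, "jaw": 0},
])

```text
time: 3.8
tool_pos: [0.406, -0.361, 0.0299]
tool_rot: [-3.138, 0.003, -3.075]
contact_force: [1.6, -4.9, 0.5]
opening: 0.0137
grip_force: 20.0
```

Emit:
send_rows([
  {"translation": [-0.5, 0, -1.9], "spin": 0, "jaw": 0},
  {"translation": [-1.2, 0, -3.7], "spin": 0, "jaw": 0},
  {"translation": [-2.2, 0, -5.4], "spin": 0, "jaw": 0},
  {"translation": [-3.4, 0, -7.0], "spin": 0, "jaw": 0},
  {"translation": [-4.75, 0, -8.4], "spin": 0, "jaw": 0},
])

```text
time: 4.3
tool_pos: [0.4532, -0.3576, 0.1141]
tool_rot: [-3.138, 0.002, -3.075]
contact_force: [5.3, -7.8, -8.6]
opening: 0.0136
grip_force: 20.0
```

Emit:
send_rows([
  {"translation": [-1.55, 0, -1.2], "spin": 0, "jaw": 0},
  {"translation": [-3.2, 0, -2.2], "spin": 0, "jaw": 0},
  {"translation": [-5.0, 0, -3.0], "spin": 0, "jaw": 0},
  {"translation": [-6.9, 0, -3.5], "spin": 0, "jaw": 0},
  {"translation": [-8.85, 0, -3.8], "spin": 0, "jaw": 0},
])

```text
time: 4.8
tool_pos: [0.5408, -0.3514, 0.1518]
tool_rot: [-3.139, -0.0, -3.075]
contact_force: [-0.8, -7.4, -5.6]
opening: 0.0138
grip_force: 20.0
```

Emit:
send_rows([
  {"translation": [-1.95, 0, 0], "spin": 0, "jaw": 0},
  {"translation": [-3.9, 0, 0.2], "spin": 0, "jaw": 0},
  {"translation": [-5.8, 0, 0.7], "spin": 0, "jaw": 0},
  {"translation": [-7.8, 0, 1.5], "spin": 0, "jaw": 0},
  {"translation": [-7.9, 0, 1.6], "spin": 0, "jaw": 0},
])

```text
time: 5.3
tool_pos: [0.6211, -0.3458, 0.1359]
tool_rot: [-3.138, 0.002, -3.074]
contact_force: [1.0, -4.5, 5.8]
opening: 0.0139
grip_force: 20.0
```

Run:
```python
from m import *
s=monitor.observe(); print(s['tool_pos'],s['tool_rot'],s['opening'])
P,im,d=snap('scene','open')
cv2.imwrite('pics/openc.png',cv2.resize(im[170:330,220:440,::-1],(660,480)))
```

```text
[ 0.6211 -0.3458  0.1359] [-3.1384  0.0019 -3.074 ] 0.013897470721645239
```

View pics/openc.png

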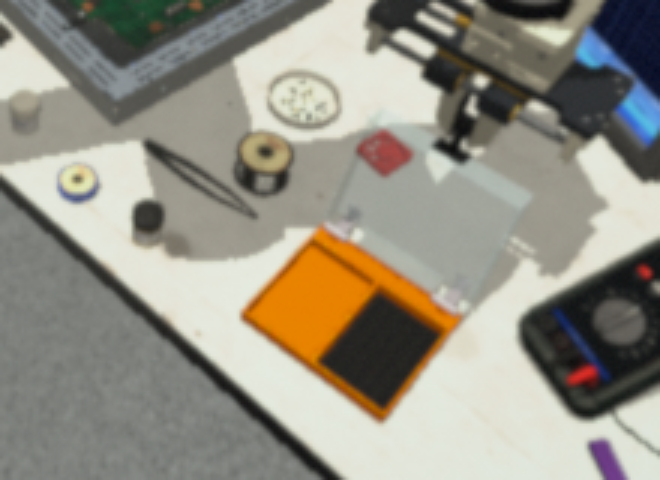

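The cover is open and leaning back, the knob is held, and both pockets are clear. I let go, rise and go to the black jar.

Emit:
send_rows([
  {"translation": [0, 0, 0], "spin": 0, "jaw": 0.4},
  {"translation": [0, 0, 0], "spin": 0, "jaw": 0.4},
  {"translation": [0, 0, -3], "spin": 0, "jaw": 0.5},
  {"translation": [0, 0, -7], "spin": 0, "jaw": 0.6},
  {"translation": [0, 0, -8], "spin": 0, "jaw": 0.6},
])

```text
time: 5.85
tool_pos: [0.6205, -0.3453, 0.2198]
tool_rot: [-3.138, 0.005, -3.075]
contact_force: [0.3, -0.3, 1.2]
opening: 0.0488
grip_force: 0.0
```

Emit:
send_rows([
  {"translation": [3.3, 3.4, 0], "spin": 0, "jaw": 0.6},
  {"translation": [6.6, 6.8, 0], "spin": 0, "jaw": 0.6},
  {"translation": [9.9, 10.2, 0], "spin": 0, "jaw": 0.6},
  {"translation": [13.2, 13.6, 0], "spin": 0, "jaw": 0.6},
  {"translation": [16.5, 17, 3], "spin": 0, "jaw": 0.6},
])

```text
time: 6.35
tool_pos: [0.4466, -0.1888, 0.1899]
tool_rot: [-3.139, 0.005, -3.075]
contact_force: [0.7, 0.0, -0.7]
opening: 0.0554
grip_force: 0.0
```

Emit:
send_rows([
  {"translation": [1.5, 1.4, 3], "spin": 0, "jaw": 0.6},
  {"translation": [1.5, 1.4, 7], "spin": 0, "jaw": 0.6},
  {"translation": [1.5, 1.4, 10], "spin": 0, "jaw": 0.6},
  {"translation": [1.5, 1.4, 10], "spin": 0, "jaw": 0.6},
  {"translation": [1.5, 1.4, 10], "spin": 0, "jaw": 0.6},
])

```text
time: 6.85
tool_pos: [0.4312, -0.1766, 0.0882]
tool_rot: [3.141, -0.001, -3.075]
contact_force: [0.9, -0.7, 0.4]
opening: 0.0553
grip_force: 0.0
```

```bash
cat >> h.py <<'E'
def go(x,y,z,yaw=None):
    s=monitor.observe(); p=s['tool_pos']; ya=s['tool_rot'][2]; d=np.array([x,y,z])-p
    print('t %.2f'%s['time'],'pos',p.round(4),'yaw %.4f'%ya)
    print('cm x %.2f y %.2f z %.2f'%(100*(d[0]*np.cos(ya)+d[1]*np.sin(ya)),100*(d[0]*np.sin(ya)-d[1]*np.cos(ya)),-100*d[2]),
      '' if yaw is None else 'spin %.2f'%-np.degrees((yaw-ya+np.pi)%(2*np.pi)-np.pi))
E
python3 - <<'E'
from m import *
go(.428,-.1737,.017)
P,im,d=snap('scene','o2')
M=cv2.inRange(cv2.cvtColor(im[:,:,::-1].copy(),cv2.COLOR_BGR2HSV),(0,0,0),(179,255,70))
n,l,s,c=cv2.connectedComponentsWithStats(M[150:330,220:440])
for i in range(1,n):
    if 10<s[i,4]<300: print(c[i]+[220,150],s[i,4],points(P,[(c[i]+[220,150]).round().astype(int)],d))
E
```

```text
t 6.85 pos [ 0.4312 -0.1766  0.0882] yaw -3.0747
cm x 0.30 y 0.31 z 7.12 
[372.0282 216.1268] 71 [[ 0.6058 -0.3475  0.145 ]]
[313.2273 229.6364] 22 [[ 0.5589 -0.222   0.0123]]
[303.2727 231.2727] 11 [[ 0.5382 -0.2033  0.0086]]
[268.925  241.7125] 80 [[ 0.4245 -0.178   0.0391]]
```

Emit:
send_rows([
  {"translation": [0.3, 0.3, 2.4], "spin": 0, "jaw": 0.6},
  {"translation": [0.3, 0.3, 4.8], "spin": 0, "jaw": 0.6},
  {"translation": [0.3, 0.3, 7.1], "spin": 0, "jaw": 0.6},
  {"translation": [0.3, 0.3, 7.1], "spin": 0, "jaw": 0.6},
  {"translation": [0.3, 0.3, 7.1], "spin": 0, "jaw": 0},
], force=15)

```text
time: 7.4
tool_pos: [0.429, -0.1745, 0.0182]
tool_rot: [-3.141, 0.001, -3.075]
contact_force: [0.7, 0.9, 1.0]
opening: 0.0508
grip_force: 0.0
```

Emit:
send_rows([
  {"translation": [0, 0, 0], "spin": 0, "jaw": 0},
  {"translation": [0, 0, 0], "spin": 0, "jaw": 0},
  {"translation": [0, 0, 0], "spin": 0, "jaw": 0},
  {"translation": [0, 0, 0], "spin": 0, "jaw": 0},
  {"translation": [0, 0, 0], "spin": 0, "jaw": 0},
])

```text
time: 7.9
tool_pos: [0.4288, -0.1743, 0.0179]
tool_rot: [-3.141, 0.002, -3.075]
contact_force: [-0.5, 1.2, 7.1]
opening: 0.0286
grip_force: 15.0
```

Run:
```python
from m import *
by=.0674; o=np.array([.487,-.355]); Rb=np.array([[np.cos(by),-np.sin(by)],[np.sin(by),np.cos(by)]])
for n,l in [('jar',(-.0,.0355)),('wick',(0,-.0355))]:
    t=o+Rb@np.array(l); print(n,t); go(t[0],t[1],.10)
ty=-.0738; o=np.array([.4906,.345]); Rt=np.array([[np.cos(ty),-np.sin(ty)],[np.sin(ty),np.cos(ty)]])
for l in (.0355,-.0355): print(o+Rt@np.array([0,l]))
```

```text
jar [ 0.4846 -0.3196]
t 7.90 pos [ 0.4288 -0.1743  0.0179] yaw -3.0746
cm x -4.60 y -14.87 z -8.21 
wick [ 0.4894 -0.3904]
t 7.90 pos [ 0.4288 -0.1743  0.0179] yaw -3.0746
cm x -4.60 y -21.97 z -8.21 
[0.4932 0.3804]
[0.488  0.3096]
```

Emit:
send_rows([
  {"translation": [0, 0, -3], "spin": 0, "jaw": 0},
  {"translation": [0, 0, -6.5], "spin": 0, "jaw": 0},
  {"translation": [-1.5, -4, -8.2], "spin": 0, "jaw": 0},
  {"translation": [-2.8, -8, -8.2], "spin": 0, "jaw": 0},
  {"translation": [-4, -12, -8.2], "spin": 0, "jaw": 0},
])

```text
time: 8.4
tool_pos: [0.4771, -0.2925, 0.1004]
tool_rot: [-3.14, 0.002, -3.074]
contact_force: [0.0, -1.1, -0.2]
opening: 0.0284
grip_force: 15.0
```

Emit:
send_rows([
  {"translation": [-0.6, -2.9, 0], "spin": 0, "jaw": 0},
  {"translation": [-0.6, -2.9, 0], "spin": 0, "jaw": 0},
  {"translation": [-0.6, -2.9, 0], "spin": 0, "jaw": 0},
  {"translation": [-0.6, -2.9, 2], "spin": 0, "jaw": 0},
  {"translation": [-0.6, -2.9, 4], "spin": 0, "jaw": 0},
])

```text
time: 8.9
tool_pos: [0.484, -0.3182, 0.0591]
tool_rot: [-3.142, 0.001, -3.074]
contact_force: [0.1, 0.3, -0.5]
opening: 0.0285
grip_force: 15.0
```

Run:
```python
from m import *
go(.4846,-.3196,.0215); print(monitor.observe()['opening'])
P,im,d=snap('wrist','jarin')
```

```text
t 8.90 pos [ 0.484  -0.3182  0.0591] yaw -3.0736
cm x -0.05 y -0.14 z 3.76 
0.02847519398457238
```

View pics/jarin.png

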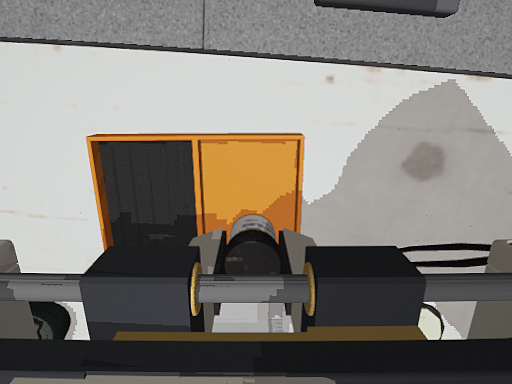

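The jar is over the bare orange pocket, centred between its walls at about (250,230). The front rim corners are at (90,136) and (303,134).

Emit:
send_rows([
  {"translation": [0, -0.1, 1.3], "spin": 0, "jaw": 0},
  {"translation": [0, -0.1, 2.4], "spin": 0, "jaw": 0},
  {"translation": [0, -0.1, 3.2], "spin": 0, "jaw": 0},
  {"translation": [0, -0.1, 3.8], "spin": 0, "jaw": 0},
  {"translation": [0, -0.1, 3.8], "spin": 0, "jaw": 0},
])

```text
time: 9.45
tool_pos: [0.4842, -0.3205, 0.0207]
tool_rot: [3.141, 0.0, -3.075]
contact_force: [-0.3, -1.0, 0.7]
opening: 0.0283
grip_force: 15.0
```

Emit:
send_rows([
  {"translation": [0, 0, 0], "spin": 0, "jaw": 0.45},
  {"translation": [0, 0, 0], "spin": 0, "jaw": 0.45},
  {"translation": [0, 0, 0], "spin": 0, "jaw": 0.45},
  {"translation": [0, 0, -3], "spin": 0, "jaw": 0.45},
  {"translation": [0, 0, -7], "spin": 0, "jaw": 0.6},
])

```text
time: 9.95
tool_pos: [0.4829, -0.3196, 0.0899]
tool_rot: [3.138, -0.003, -3.075]
contact_force: [0.5, -0.2, 0.3]
opening: 0.0457
grip_force: 0.0
```

Run:
```python
from m import *
P=P_at([.484,-.3182,.0591],[-3.142,.001,-3.0736])
c=onplane(P,[(90,136),(303,134)],.015); print(c, np.linalg.norm(c[1]-c[0]))
m=c.mean(0)[:2]; a=np.arctan2(*(c[1]-c[0])[[1,0]])-np.pi/2; print('origin',m+.053*np.array([np.cos(a),np.sin(a)]),a)
go(.4215,-.0903,.08)
```

```text
[[ 0.4346 -0.4258  0.015 ]
 [ 0.4244 -0.2897  0.015 ]] 0.1365363479522543
origin [ 0.4823 -0.3538] 0.07481646798494124
t 9.95 pos [ 0.4829 -0.3196  0.0899] yaw -3.0748
cm x 4.60 y 23.29 z 0.99
```

Emit:
send_rows([
  {"translation": [0.9, 4.7, 0], "spin": 0, "jaw": 0.63},
  {"translation": [1.8, 9.4, 0], "spin": 0, "jaw": 0.63},
  {"translation": [2.8, 14.1, 0], "spin": 0, "jaw": 0.63},
  {"translation": [3.7, 18.8, 0], "spin": 0, "jaw": 0.63},
  {"translation": [4.6, 23.3, 1], "spin": 0, "jaw": 0.63},
])

```text
time: 10.45
tool_pos: [0.4227, -0.0899, 0.082]
tool_rot: [-3.14, 0.003, -3.075]
contact_force: [1.5, 0.3, -0.5]
opening: 0.0582
grip_force: 0.0
```

Emit:
send_rows([
  {"translation": [0, 0, 2], "spin": 0, "jaw": 0.63},
  {"translation": [0, 0, 4], "spin": 0, "jaw": 0.63},
  {"translation": [0, 0, 5], "spin": 0, "jaw": 0.63},
  {"translation": [0, 0, 5], "spin": 0, "jaw": 0.63},
  {"translation": [0, 0, 5], "spin": 0, "jaw": 0.63},
])

```text
time: 10.95
tool_pos: [0.4229, -0.0915, 0.0313]
tool_rot: [-3.142, 0.0, -3.075]
contact_force: [0.3, 0.5, 0.6]
opening: 0.0581
grip_force: 0.0
```

Run:
```python
from m import *
go(.4217,-.0903,.0065)
```

```text
t 10.95 pos [ 0.4229 -0.0915  0.0313] yaw -3.0752
cm x 0.11 y 0.13 z 2.48
```

Emit:
send_rows([
  {"translation": [0.1, 0.1, 1], "spin": 0, "jaw": 0.63},
  {"translation": [0.1, 0.1, 2], "spin": 0, "jaw": 0.63},
  {"translation": [0.1, 0.1, 2.5], "spin": 0, "jaw": 0.63},
  {"translation": [0.1, 0.1, 2.5], "spin": 0, "jaw": 0.63},
  {"translation": [0.1, 0.1, 2.5], "spin": 0, "jaw": 0.2},
])

```text
time: 11.45
tool_pos: [0.4215, -0.0902, 0.0058]
tool_rot: [3.141, -0.0, -3.075]
contact_force: [0.7, 0.3, 0.8]
opening: 0.0535
grip_force: 0.0
```

Emit:
send_rows([
  {"translation": [0, 0, 0], "spin": 0, "jaw": 0.2},
  {"translation": [0, 0, 0], "spin": 0, "jaw": 0.2},
  {"translation": [0, 0, 0], "spin": 0, "jaw": 0.2},
  {"translation": [0, 0, 0], "spin": 0, "jaw": 0.2},
  {"translation": [0, 0, 0], "spin": 0, "jaw": 0.2},
])

```text
time: 11.95
tool_pos: [0.4218, -0.0903, 0.0062]
tool_rot: [-3.141, 0.001, -3.075]
contact_force: [-0.0, -0.1, 2.1]
opening: 0.0374
grip_force: 15.0
```

Emit:
send_rows([
  {"translation": [0, 0, -1.5], "spin": 0, "jaw": 0.2},
  {"translation": [0, 0, -3.5], "spin": 0, "jaw": 0.2},
  {"translation": [0, 0, -5], "spin": 0, "jaw": 0.2},
  {"translation": [0, 0, -6], "spin": 0, "jaw": 0.2},
  {"translation": [0, 0, -6], "spin": 0, "jaw": 0.2},
])

```text
time: 12.45
tool_pos: [0.4222, -0.0905, 0.0669]
tool_rot: [-3.141, 0.002, -3.075]
contact_force: [0.2, 0.2, 0.2]
opening: 0.0373
grip_force: 15.0
```

Run:
```python
from m import *
go(.4885,-.391,.07); print(monitor.observe()['opening'])
```

```text
t 12.45 pos [ 0.4222 -0.0905  0.0669] yaw -3.0745
cm x -4.60 y -30.43 z -0.31 
0.03729135638655566
```

Emit:
send_rows([
  {"translation": [-0.7, -4.4, -1.5], "spin": 0, "jaw": 0.2},
  {"translation": [-1.4, -8.8, -2], "spin": 0, "jaw": 0.2},
  {"translation": [-2.1, -13.2, -2], "spin": 0, "jaw": 0.2},
  {"translation": [-2.8, -17.6, -2], "spin": 0, "jaw": 0.2},
  {"translation": [-3.4, -22, -2], "spin": 0, "jaw": 0.2},
])

```text
time: 12.95
tool_pos: [0.47, -0.309, 0.0849]
tool_rot: [3.14, -0.001, -3.075]
contact_force: [0.4, -0.1, -0.4]
opening: 0.037
grip_force: 15.0
```

Emit:
send_rows([
  {"translation": [-0.6, -4.2, 0], "spin": 0, "jaw": 0.2},
  {"translation": [-1.2, -8.4, 0], "spin": 0, "jaw": 0.2},
  {"translation": [-1.2, -8.4, 1], "spin": 0, "jaw": 0.2},
  {"translation": [-1.2, -8.4, 3], "spin": 0, "jaw": 0.2},
  {"translation": [-1.2, -8.4, 4], "spin": 0, "jaw": 0.2},
])

```text
time: 13.45
tool_pos: [0.4865, -0.3892, 0.0429]
tool_rot: [3.138, -0.003, -3.075]
contact_force: [-0.1, 0.6, 0.3]
opening: 0.0372
grip_force: 15.0
```

Run:
```python
from m import *
P,im,d=snap('wrist','wickin')
go(.4885,-.391,.0168); print(monitor.observe()['opening'])
```

```text
t 13.50 pos [ 0.4861 -0.3885  0.0419] yaw -3.0746
cm x -0.22 y -0.27 z 2.51 
0.037171809414814405
```

View pics/wickin.png

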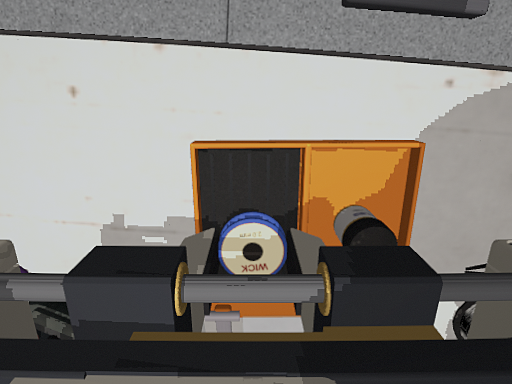

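The spool (252,245), held level, is centred over the rubber pocket (columns 197-302). The jar stands upright in its pocket.

Emit:
send_rows([
  {"translation": [0, -0.1, 1], "spin": 0, "jaw": 0.2},
  {"translation": [0, -0.1, 1.8], "spin": 0, "jaw": 0.2},
  {"translation": [0, -0.1, 2.3], "spin": 0, "jaw": 0.2},
  {"translation": [0, -0.1, 2.5], "spin": 0, "jaw": 0.2},
  {"translation": [0, -0.1, 2.5], "spin": 0, "jaw": 0.2},
])

```text
time: 14.0
tool_pos: [0.4879, -0.3914, 0.0209]
tool_rot: [3.142, 0.0, -3.074]
contact_force: [0.6, -0.0, 0.5]
opening: 0.0372
grip_force: 15.0
```

Emit:
send_rows([
  {"translation": [0, 0, 0], "spin": 0, "jaw": 0.2},
  {"translation": [0, 0, 0], "spin": 0, "jaw": 0.5},
  {"translation": [0, 0, 0], "spin": 0, "jaw": 0.5},
  {"translation": [0, 0, -3], "spin": 0, "jaw": 0.5},
  {"translation": [0, 0, -6], "spin": 0, "jaw": 0.5},
])

```text
time: 14.5
tool_pos: [0.4874, -0.391, 0.0809]
tool_rot: [3.14, -0.001, -3.075]
contact_force: [-0.5, -0.5, 0.9]
opening: 0.0458
grip_force: 0.0
```

Emit:
send_rows([
  {"translation": [0, 0, -4], "spin": 0, "jaw": 0.5},
  {"translation": [-2, 1, -8], "spin": 0, "jaw": 0.45},
  {"translation": [-5, 2, -12], "spin": 0, "jaw": 0.45},
  {"translation": [-8, 3, -14], "spin": 0, "jaw": 0.45},
  {"translation": [-9, 3, -14], "spin": 0, "jaw": 0.45},
])

```text
time: 15.0
tool_pos: [0.5794, -0.3545, 0.226]
tool_rot: [-3.137, 0.007, -3.072]
contact_force: [-0.5, -0.9, 0.1]
opening: 0.0411
grip_force: 0.0
```

Run:
```python
from m import *
go(.6205,-.3455,.22)
P,im,d=snap('wrist','boxchk')
```

```text
t 15.00 pos [ 0.5794 -0.3545  0.226 ] yaw -3.0719
cm x -4.16 y 0.61 z 0.60
```

View pics/boxchk.png

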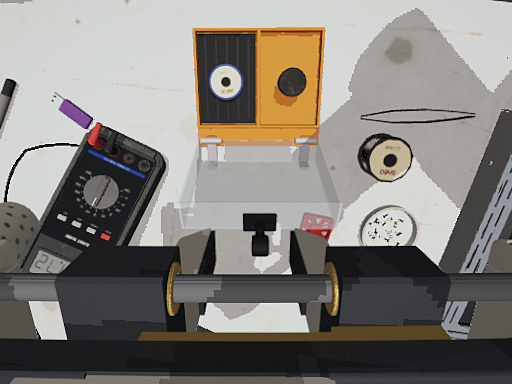

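The spool (226,82) lies flat on the rubber, the black-cap jar (292,82) stands in the bare pocket, and the cover is fully back with its knob at (260,245).

Emit:
send_rows([
  {"translation": [-2, 0.3, 0], "spin": 0, "jaw": 0.45},
  {"translation": [-4.1, 0.6, 0], "spin": 0, "jaw": 0.45},
  {"translation": [-4.1, 0.6, 3], "spin": 0, "jaw": 0.45},
  {"translation": [-4.1, 0.6, 6], "spin": 0, "jaw": 0.45},
  {"translation": [-4.1, 0.6, 9], "spin": 0, "jaw": 0.45},
], force=20)

```text
time: 15.55
tool_pos: [0.6154, -0.3468, 0.1294]
tool_rot: [3.141, -0.001, -3.075]
contact_force: [-0.1, 0.1, -0.1]
opening: 0.0414
grip_force: 0.0
```

Emit:
send_rows([
  {"translation": [0, 0, 0], "spin": 0, "jaw": 0},
  {"translation": [0, 0, 0], "spin": 0, "jaw": 0},
  {"translation": [0, 0, 0], "spin": 0, "jaw": 0},
  {"translation": [0, 0, 0], "spin": 0, "jaw": 0},
  {"translation": [0, 0, 0], "spin": 0, "jaw": 0},
])

```text
time: 16.05
tool_pos: [0.6161, -0.3463, 0.1316]
tool_rot: [3.141, -0.0, -3.074]
contact_force: [-2.2, 3.5, 2.1]
opening: 0.0138
grip_force: 20.0
```

Emit:
send_rows([
  {"translation": [1.95, 0, -0.8], "spin": 0, "jaw": 0},
  {"translation": [3.9, 0, -1.25], "spin": 0, "jaw": 0},
  {"translation": [5.8, 0, -1.5], "spin": 0, "jaw": 0},
  {"translation": [7.8, 0, -1.45], "spin": 0, "jaw": 0},
  {"translation": [9.7, 0, -1.15], "spin": 0, "jaw": 0},
])

```text
time: 16.55
tool_pos: [0.5195, -0.3531, 0.1436]
tool_rot: [-3.141, 0.003, -3.074]
contact_force: [2.7, 0.0, -1.2]
opening: 0.0138
grip_force: 20.0
```

Emit:
send_rows([
  {"translation": [1.9, 0, 0.55], "spin": 0, "jaw": 0},
  {"translation": [3.7, 0, 1.3], "spin": 0, "jaw": 0},
  {"translation": [5.4, 0, 2.3], "spin": 0, "jaw": 0},
  {"translation": [6.9, 0, 3.5], "spin": 0, "jaw": 0},
  {"translation": [8.3, 0, 4.9], "spin": 0, "jaw": 0},
])

```text
time: 17.05
tool_pos: [0.436, -0.359, 0.0944]
tool_rot: [-3.14, 0.001, -3.075]
contact_force: [1.3, 1.2, 0.2]
opening: 0.0137
grip_force: 20.0
```

Emit:
send_rows([
  {"translation": [1.2, 0, 1.6], "spin": 0, "jaw": 0},
  {"translation": [2.15, 0, 3.3], "spin": 0, "jaw": 0},
  {"translation": [2.9, 0, 5.1], "spin": 0, "jaw": 0},
  {"translation": [3.35, 0, 7.0], "spin": 0, "jaw": 0},
  {"translation": [3.5, 0, 8.0], "spin": 0, "jaw": 0},
])

```text
time: 17.55
tool_pos: [0.4002, -0.3614, 0.0126]
tool_rot: [3.141, -0.002, -3.075]
contact_force: [-5.9, -0.9, 0.9]
opening: 0.0135
grip_force: 20.0
```

Emit:
send_rows([
  {"translation": [0, 0, 0.1], "spin": 0, "jaw": 0},
  {"translation": [0, 0, 0.2], "spin": 0, "jaw": 0},
  {"translation": [0, 0, 0.3], "spin": 0, "jaw": 0},
  {"translation": [0, 0, 0.4], "spin": 0, "jaw": 0},
  {"translation": [0, 0, 0.4], "spin": 0, "jaw": 0},
])

```text
time: 18.05
tool_pos: [0.4, -0.3615, 0.0106]
tool_rot: [3.141, -0.003, -3.074]
contact_force: [-11.6, 0.6, 11.4]
opening: 0.0136
grip_force: 20.0
```

Emit:
send_rows([
  {"translation": [0, 0, -0.4], "spin": 0, "jaw": 0.4},
  {"translation": [0, 0, -0.4], "spin": 0, "jaw": 0.4},
  {"translation": [0, 0, -0.4], "spin": 0, "jaw": 0.4},
  {"translation": [0, 0, -4], "spin": 0, "jaw": 0.5},
  {"translation": [0, 0, -8], "spin": 0, "jaw": 0.6},
])

```text
time: 18.55
tool_pos: [0.4011, -0.3602, 0.0888]
tool_rot: [3.138, -0.002, -3.074]
contact_force: [0.6, -0.3, 0.1]
opening: 0.048
grip_force: 0.0
```

Emit:
send_rows([
  {"translation": [-3, 3, -4], "spin": 0, "jaw": 0.65},
  {"translation": [-4, 7, -6], "spin": 0, "jaw": 0.65},
  {"translation": [-5, 11, -8], "spin": 0, "jaw": 0.65},
  {"translation": [-6, 12, -10], "spin": 0, "jaw": 0.65},
  {"translation": [-6, 12, -12], "spin": 0, "jaw": 0.65},
])

```text
time: 19.05
tool_pos: [0.4546, -0.2351, 0.2105]
tool_rot: [3.141, 0.001, -3.071]
contact_force: [-0.5, -0.2, -0.3]
opening: 0.0596
grip_force: 0.0
```

Run:
```python
from m import *
s=monitor.observe(); P,im,d=snap('wrist','closed')
cv2.imwrite('pics/closedc.png',im[60:260,:300,::-1])
PW=P_at(s['tool_pos'],s['tool_rot'])
desc('hood',region(PW,'closed',(80,60,245,245),lambda b,g,r:b>-1,(.03,.09)))
go(.4268,.179,.20,3.0936)
```

```text
hood 13104 mean [ 0.4792 -0.3527  0.0457] zq [0.0415 0.0461 0.0474] rect ((468.90240478515625, -354.84771728515625), (154.940185546875, 143.17999267578125), 2.50656795501709) circ ((484.9208068847656, -353.47222900390625), 93.7757797241211)
t 19.10 pos [ 0.4556 -0.237   0.2137] yaw -3.0717
cm x -0.03 y 41.69 z 1.37 spin 6.75
```

View pics/closedc.png

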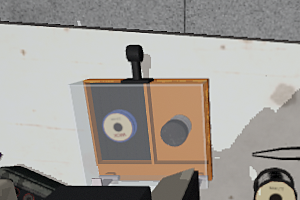

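The cover's top is level at 46-47 mm, so it is closed, with the spool and jar in place under it. On to the heat sink.

Emit:
send_rows([
  {"translation": [0, 4.5, 0], "spin": 0, "jaw": 0.65},
  {"translation": [0, 9, 0], "spin": 0, "jaw": 0.65},
  {"translation": [0, 13.5, 0], "spin": 0, "jaw": 0.65},
  {"translation": [0, 18, 0], "spin": 0, "jaw": 0.65},
  {"translation": [0, 22, 0], "spin": 0, "jaw": 0.65},
])

```text
time: 19.6
tool_pos: [0.4383, -0.0161, 0.209]
tool_rot: [3.141, -0.0, -3.075]
contact_force: [0.8, -0.8, 0.9]
opening: 0.0598
grip_force: 0.0
```

Emit:
send_rows([
  {"translation": [0, 4.5, 2], "spin": 1.5, "jaw": 0.65},
  {"translation": [0, 9, 4], "spin": 3, "jaw": 0.65},
  {"translation": [0, 13.5, 6], "spin": 5, "jaw": 0.65},
  {"translation": [0, 18, 8], "spin": 6.7, "jaw": 0.65},
  {"translation": [0, 19.7, 11], "spin": 6.7, "jaw": 0.65},
])

```text
time: 20.1
tool_pos: [0.4258, 0.182, 0.0991]
tool_rot: [3.14, 0.003, 3.093]
contact_force: [1.0, -0.9, -1.2]
opening: 0.0598
grip_force: 0.0
```

Run:
```python
from m import *
s=monitor.observe(); P,im,d=snap('wrist','hs'); PW=P_at(s['tool_pos'],s['tool_rot'])
np.save('pics/hspose',np.r_[s['tool_pos'],s['tool_rot']])
cv2.imwrite('pics/hsc.png',im[100:300,100:400,::-1])
go(.4268,.179,.006,3.0936)
```

```text
t 20.15 pos [0.4228 0.1819 0.0944] yaw 3.0943
cm x -0.42 y -0.27 z 8.84 spin 0.04
```

View pics/hsc.png

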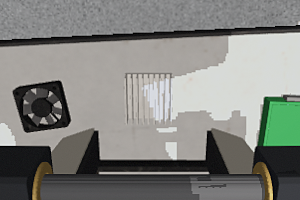

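The fins run up the picture (along x), and the heat sink is at (248,197) in the full frame, about 3 mm to the -y side as computed.

Emit:
send_rows([
  {"translation": [-0.3, -0.3, 2], "spin": 0, "jaw": 0.65},
  {"translation": [-0.3, -0.3, 4.5], "spin": 0, "jaw": 0.65},
  {"translation": [-0.3, -0.3, 7], "spin": 0, "jaw": 0.65},
  {"translation": [-0.3, -0.3, 8.8], "spin": 0, "jaw": 0.65},
  {"translation": [-0.3, -0.3, 8.8], "spin": 0, "jaw": 0.65},
])

```text
time: 20.65
tool_pos: [0.427, 0.1746, 0.0095]
tool_rot: [-3.14, -0.005, 3.091]
contact_force: [0.6, 0.8, 0.1]
opening: 0.0597
grip_force: 0.0
```

Emit:
send_rows([
  {"translation": [0, 0, 0], "spin": 0, "jaw": 0.25},
  {"translation": [0, 0, 0], "spin": 0, "jaw": 0.25},
  {"translation": [0, 0, 0], "spin": 0, "jaw": 0.25},
  {"translation": [0, 0, 0], "spin": 0, "jaw": 0.25},
  {"translation": [0, 0, 0], "spin": 0, "jaw": 0.25},
])

```text
time: 21.15
tool_pos: [0.4292, 0.1756, 0.0124]
tool_rot: [3.141, 0.002, 3.092]
contact_force: [-0.7, -1.2, 6.7]
opening: 0.0388
grip_force: 20.0
```

Emit:
send_rows([
  {"translation": [0, 0, -2], "spin": 0, "jaw": 0.25},
  {"translation": [0, 0, -4], "spin": 0, "jaw": 0.25},
  {"translation": [0, 0, -6], "spin": 0, "jaw": 0.25},
  {"translation": [0, 0, -8], "spin": 0, "jaw": 0.25},
  {"translation": [0, 0, -8], "spin": 0, "jaw": 0.25},
])

```text
time: 21.65
tool_pos: [0.4299, 0.1759, 0.0938]
tool_rot: [3.14, 0.005, 3.092]
contact_force: [0.3, -0.5, -0.8]
opening: 0.0386
grip_force: 20.0
```

Run:
```python
from m import *
print('opening',monitor.observe()['opening'])
go(.4932,.3804,.085,np.pi/2-.0738)
go(.4932,.3804,.085,-np.pi/2-.0738)
```

```text
opening 0.038649900494987476
t 21.65 pos [0.4299 0.1759 0.0938] yaw 3.0919
cm x -5.30 y 20.74 z 0.88 spin 91.38
t 21.65 pos [0.4299 0.1759 0.0938] yaw 3.0919
cm x -5.30 y 20.74 z 0.88 spin -88.62
```

Emit:
send_rows([
  {"translation": [-1.1, 4.2, 0], "spin": 8, "jaw": 0.25},
  {"translation": [-2.2, 8.4, 0], "spin": 16, "jaw": 0.25},
  {"translation": [-3.3, 12.6, 0], "spin": 24, "jaw": 0.25},
  {"translation": [-4.4, 16.8, 0], "spin": 32, "jaw": 0.25},
  {"translation": [-5.3, 20.7, 0], "spin": 40, "jaw": 0.25},
])

```text
time: 22.15
tool_pos: [0.4916, 0.3813, 0.0903]
tool_rot: [-3.141, -0.0, 2.388]
contact_force: [1.6, -0.7, -0.9]
opening: 0.0384
grip_force: 20.0
```

Emit:
send_rows([
  {"translation": [0, 0, 0], "spin": 8, "jaw": 0.25},
  {"translation": [0, 0, 0], "spin": 16, "jaw": 0.25},
  {"translation": [0, 0, 0], "spin": 24, "jaw": 0.25},
  {"translation": [0, 0, 0], "spin": 32, "jaw": 0.25},
  {"translation": [0, 0, 0], "spin": 40, "jaw": 0.25},
])

```text
time: 22.65
tool_pos: [0.4911, 0.3793, 0.0901]
tool_rot: [-3.14, 0.001, 1.69]
contact_force: [0.9, 0.1, -0.2]
opening: 0.0387
grip_force: 20.0
```

Emit:
send_rows([
  {"translation": [0, 0, 0], "spin": 8, "jaw": 0.25},
  {"translation": [0, 0, 0], "spin": 11.4, "jaw": 0.25},
  {"translation": [0, 0, 1], "spin": 11.4, "jaw": 0.25},
  {"translation": [0, 0, 2], "spin": 11.4, "jaw": 0.25},
  {"translation": [0, 0, 3], "spin": 11.4, "jaw": 0.25},
])

```text
time: 23.15
tool_pos: [0.4911, 0.3793, 0.0597]
tool_rot: [-3.14, 0.001, 1.498]
contact_force: [0.3, -0.4, -0.1]
opening: 0.0385
grip_force: 20.0
```

Run:
```python
from m import *
go(.4932,.3804,.012,np.pi/2-.0738)
s=monitor.observe(); print(s['opening']); P,im,d=snap('wrist','hs2'); PW=P_at(s['tool_pos'],s['tool_rot'])
desc('tray',region(PW,'hs2',(0,0,512,384),lambda b,g,r:(g>r+50)&(g>b+50),(.011,.019)))
```

```text
t 23.15 pos [0.4911 0.3793 0.0597] yaw 1.4978
cm x 0.13 y 0.20 z 4.77 spin 0.05
0.038518559463157465
tray 1058 mean [0.4942 0.4049 0.0137] zq [0.0126 0.0137 0.0148] rect ((494.2093811035156, 388.5582275390625), (56.10447311401367, 105.25043487548828), 85.16551208496094) circ ((494.2068176269531, 389.1189880371094), 58.27310562133789)
```

View pics/hs2.png

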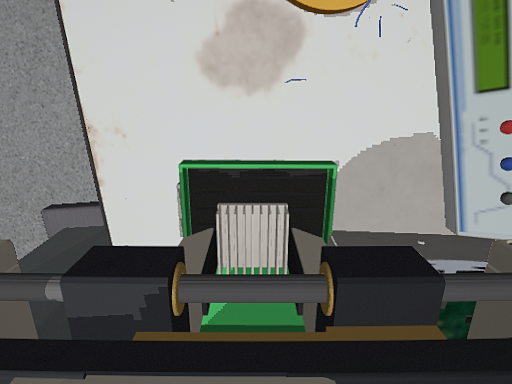

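The heat sink, held level at (252,240), is over the rubber pocket (columns 185-335). It should move about 3 mm towards +x. I check the clearance to the instruments at the right.

Run:
```python
from m import *
s=monitor.observe(); PW=P_at(s['tool_pos'],s['tool_rot'])
p=region(PW,'hs2',(340,0,512,245),lambda b,g,r:b>-1,(.02,.4)); print(len(p),p.min(0))
P=pose('top'); d=np.load('pics/top0.npy'); X,Y=np.meshgrid(np.arange(80,200),np.arange(100,215)); q=points(P,np.c_[X.ravel(),Y.ravel()],d)
for y0 in (.25,.29,.33,.37,.41,.45):
    k=(q[:,1]>y0)&(q[:,1]<y0+.04)&(q[:,2]>.045)&(q[:,0]>.4); print(y0,q[k].min(0) if k.any() else None)
```

```text
12190 [0.5466 0.3511 0.02  ]
0.25 [0.5329 0.25   0.045 ]
0.29 [0.5391 0.2901 0.045 ]
0.33 [0.5429 0.3301 0.045 ]
0.37 [0.6427 0.37   0.0452]
0.41 [0.6416 0.41   0.0456]
0.45 [0.6353 0.4504 0.0456]
```

Run:
```python
from m import *
P=pose('top'); d=np.load('pics/top0.npy'); X,Y=np.meshgrid(np.arange(80,200),np.arange(100,215)); q=points(P,np.c_[X.ravel(),Y.ravel()],d)
for y0 in np.arange(.25,.44,.02):
    print(round(y0,2),[round(float(q[k,2].max()),3) if k.any() else None for x0 in np.arange(.5,.66,.02) for k in [(q[:,1]>y0)&(q[:,1]<y0+.02)&(q[:,0]>x0)&(q[:,0]<x0+.02)]])
```

```text
0.25 [0.018, 0.049, 0.054, 0.064, 0.065, 0.061, 0.057, 0.06, 0.063]
0.27 [0.021, 0.051, 0.053, 0.055, 0.063, 0.061, 0.058, 0.058, 0.061]
0.29 [0.009, 0.05, 0.05, 0.054, 0.059, 0.06, 0.06, 0.057, 0.424]
0.31 [0.01, 0.049, 0.053, 0.054, 0.059, 0.059, 0.061, 0.056, 0.428]
0.33 [0.018, 0.02, 0.052, 0.052, 0.058, 0.056, 0.052, 0.055, 0.435]
0.35 [0.011, 0.009, 0.053, 0.051, 0.048, 0.051, 0.03, 0.075, 0.432]
0.37 [0.012, 0.011, 0.017, 0.006, 0.006, 0.008, 0.032, 0.077, 0.429]
0.39 [0.015, 0.019, 0.016, 0.006, 0.007, 0.007, 0.038, 0.08, 0.415]
0.41 [0.015, 0.014, 0.007, 0.007, 0.008, 0.008, 0.036, 0.079, 0.395]
0.43 [0.007, 0.006, 0.008, 0.006, 0.007, 0.025, 0.043, 0.083, 0.097]
```

Emit:
send_rows([
  {"translation": [0, 0.3, 1.2], "spin": 0, "jaw": 0.25},
  {"translation": [0, 0.3, 2.4], "spin": 0, "jaw": 0.25},
  {"translation": [0, 0.3, 3.5], "spin": 0, "jaw": 0.25},
  {"translation": [0, 0.3, 4.2], "spin": 0, "jaw": 0.25},
  {"translation": [0, 0.3, 4.4], "spin": 0, "jaw": 0.25},
])

```text
time: 23.7
tool_pos: [0.4941, 0.379, 0.0169]
tool_rot: [-3.14, 0.001, 1.497]
contact_force: [-4.9, -2.5, 11.9]
opening: 0.0386
grip_force: 20.0
```

Emit:
send_rows([
  {"translation": [0, 0, 0], "spin": 0, "jaw": 0.25},
  {"translation": [0, 0, 0], "spin": 0, "jaw": 0.25},
  {"translation": [0, 0, 0.1], "spin": 0, "jaw": 0.25},
  {"translation": [0, 0, 0.1], "spin": 0, "jaw": 0.25},
  {"translation": [0, 0, 0.1], "spin": 0, "jaw": 0.25},
])

```text
time: 24.2
tool_pos: [0.4949, 0.3796, 0.017]
tool_rot: [3.141, -0.001, 1.497]
contact_force: [-0.4, -0.1, 3.7]
opening: 0.0389
grip_force: 20.0
```

Emit:
send_rows([
  {"translation": [0, 0, 0], "spin": 0, "jaw": 0.54},
  {"translation": [0, 0, 0], "spin": 0, "jaw": 0.54},
  {"translation": [0, 0, 0], "spin": 0, "jaw": 0.54},
  {"translation": [0, 0, -3], "spin": 0, "jaw": 0.54},
  {"translation": [0, 0, -7], "spin": 0, "jaw": 0.54},
])

```text
time: 24.7
tool_pos: [0.4932, 0.3784, 0.0848]
tool_rot: [-3.137, 0.003, 1.496]
contact_force: [0.7, 0.5, 0.1]
opening: 0.0495
grip_force: 0.0
```

Emit:
send_rows([
  {"translation": [0, 0, -4], "spin": -8, "jaw": 0.6},
  {"translation": [-4, 0, -7], "spin": -16, "jaw": 0.65},
  {"translation": [-8, -2, -7], "spin": -24, "jaw": 0.65},
  {"translation": [-12, -4, -7], "spin": -32, "jaw": 0.65},
  {"translation": [-16, -6, -7], "spin": -40, "jaw": 0.65},
])

```text
time: 25.2
tool_pos: [0.4219, 0.2229, 0.1566]
tool_rot: [3.141, 0.0, 2.201]
contact_force: [1.0, -0.4, 0.6]
opening: 0.0597
grip_force: 0.0
```

Emit:
send_rows([
  {"translation": [0, 0, 0], "spin": -8, "jaw": 0.65},
  {"translation": [0, 0, 0], "spin": -16, "jaw": 0.65},
  {"translation": [0, 0, 0], "spin": -24, "jaw": 0.65},
  {"translation": [0, 0, 0], "spin": -32, "jaw": 0.65},
  {"translation": [0, 0, 0], "spin": -40, "jaw": 0.65},
])

```text
time: 25.7
tool_pos: [0.4229, 0.2242, 0.1564]
tool_rot: [3.142, -0.0, 2.898]
contact_force: [0.9, -0.4, 0.1]
opening: 0.0594
grip_force: 0.0
```

Emit:
send_rows([
  {"translation": [0, 0, 0], "spin": -8, "jaw": 0.65},
  {"translation": [0, 0, 0], "spin": -16, "jaw": 0.65},
  {"translation": [0, 0, 0], "spin": -20, "jaw": 0.65},
  {"translation": [0, 0, 0], "spin": -20, "jaw": 0.65},
  {"translation": [0, 0, 0], "spin": -20, "jaw": 0.65},
])

```text
time: 26.2
tool_pos: [0.4229, 0.2242, 0.1564]
tool_rot: [3.142, -0.0, -3.044]
contact_force: [0.2, -0.2, -0.3]
opening: 0.0599
grip_force: 0.0
```

Run:
```python
from m import *
go(.431,.0875,.09,-np.pi+.1006)
s=monitor.observe(); P,im,d=snap('wrist','fan'); PW=P_at(s['tool_pos'],s['tool_rot'])
cv2.imwrite('pics/fanc.png',im[80:280,:,::-1])
```

```text
t 26.20 pos [0.4229 0.2242 0.1564] yaw -3.0435
cm x 0.53 y -13.69 z 6.64 spin -0.15
```

View pics/fanc.png

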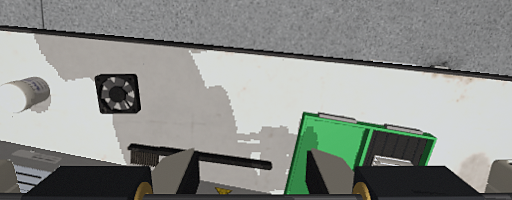

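The fan (119,173 in the full frame) is square to the gripper, and the heat sink is in the tray's rubber pocket.

Emit:
send_rows([
  {"translation": [0.1, -3.5, 1], "spin": 0, "jaw": 0.65},
  {"translation": [0.3, -7, 2], "spin": 0, "jaw": 0.65},
  {"translation": [0.4, -10.5, 3.5], "spin": 0, "jaw": 0.65},
  {"translation": [0.5, -13.7, 5], "spin": 0, "jaw": 0.65},
  {"translation": [0.5, -13.7, 6.6], "spin": 0, "jaw": 0.65},
])

```text
time: 26.75
tool_pos: [0.4322, 0.0846, 0.0902]
tool_rot: [-3.141, 0.001, -3.046]
contact_force: [-0.3, -0.1, -0.4]
opening: 0.0598
grip_force: 0.0
```

Emit:
send_rows([
  {"translation": [0, 0, 2], "spin": 0, "jaw": 0.65},
  {"translation": [0, 0, 4], "spin": 0, "jaw": 0.65},
  {"translation": [0, 0, 6], "spin": 0, "jaw": 0.65},
  {"translation": [0, 0, 6], "spin": 0, "jaw": 0.65},
  {"translation": [0, 0, 6], "spin": 0, "jaw": 0.65},
])

```text
time: 27.25
tool_pos: [0.4317, 0.0875, 0.0307]
tool_rot: [3.141, -0.0, -3.042]
contact_force: [1.1, 1.3, 0.5]
opening: 0.0596
grip_force: 0.0
```

Run:
```python
from m import *
go(.431,.0875,.004,-np.pi+.1006)
```

```text
t 27.25 pos [0.4317 0.0875 0.0307] yaw -3.0422
cm x 0.07 y 0.01 z 2.67 spin -0.07
```

Emit:
send_rows([
  {"translation": [0.1, 0, 1], "spin": 0, "jaw": 0.65},
  {"translation": [0.1, 0, 2], "spin": 0, "jaw": 0.65},
  {"translation": [0.1, 0, 2.6], "spin": 0, "jaw": 0.65},
  {"translation": [0.1, 0, 2.6], "spin": 0, "jaw": 0.65},
  {"translation": [0.1, 0, 2.6], "spin": 0, "jaw": 0.25},
], force=15)

```text
time: 27.75
tool_pos: [0.4306, 0.0874, 0.0043]
tool_rot: [3.141, -0.0, -3.041]
contact_force: [-0.4, 0.0, 0.6]
opening: 0.0554
grip_force: 0.0
```

Emit:
send_rows([
  {"translation": [0, 0, 0], "spin": 0, "jaw": 0.25},
  {"translation": [0, 0, 0], "spin": 0, "jaw": 0.25},
  {"translation": [0, 0, 0], "spin": 0, "jaw": 0.25},
  {"translation": [0, 0, 0], "spin": 0, "jaw": 0.25},
  {"translation": [0, 0, 0], "spin": 0, "jaw": 0.25},
])

```text
time: 28.25
tool_pos: [0.4309, 0.0874, 0.0047]
tool_rot: [3.142, 0.001, -3.041]
contact_force: [-0.3, -0.3, 3.1]
opening: 0.0398
grip_force: 15.0
```

Emit:
send_rows([
  {"translation": [0, 0, -2], "spin": 0, "jaw": 0.25},
  {"translation": [0, 0, -4], "spin": 0, "jaw": 0.25},
  {"translation": [0, 0, -7], "spin": 0, "jaw": 0.25},
  {"translation": [0, 0, -10], "spin": 0, "jaw": 0.25},
  {"translation": [0, 0, -10], "spin": 0, "jaw": 0.25},
])

```text
time: 28.75
tool_pos: [0.4329, 0.0875, 0.1076]
tool_rot: [-3.141, 0.007, -3.041]
contact_force: [0.6, 0.1, -0.7]
opening: 0.0397
grip_force: 15.0
```

Run:
```python
from m import *
print('opening',monitor.observe()['opening'])
go(.488,.3096,.10,np.pi/2-.0738)
```

```text
opening 0.03967521073753179
t 28.75 pos [0.4329 0.0875 0.1076] yaw -3.0414
cm x -7.71 y 21.55 z 0.76 spin 99.97
```

Emit:
send_rows([
  {"translation": [-1.5, 4.3, 0], "spin": 8, "jaw": 0.25},
  {"translation": [-3, 8.6, 0], "spin": 16, "jaw": 0.25},
  {"translation": [-4.5, 12.9, 0], "spin": 24, "jaw": 0.25},
  {"translation": [-6, 17.2, 0], "spin": 32, "jaw": 0.25},
  {"translation": [-7.7, 21.5, 0], "spin": 40, "jaw": 0.25},
])

```text
time: 29.25
tool_pos: [0.4853, 0.3103, 0.1033]
tool_rot: [-3.14, -0.001, 2.544]
contact_force: [-0.4, 0.2, -0.4]
opening: 0.0398
grip_force: 15.0
```

Emit:
send_rows([
  {"translation": [0, 0, 0], "spin": 8, "jaw": 0.25},
  {"translation": [0, 0, 0], "spin": 16, "jaw": 0.25},
  {"translation": [0, 0, 0], "spin": 24, "jaw": 0.25},
  {"translation": [0, 0, 0], "spin": 32, "jaw": 0.25},
  {"translation": [0, 0, 0], "spin": 40, "jaw": 0.25},
])

```text
time: 29.75
tool_pos: [0.4851, 0.3086, 0.1031]
tool_rot: [-3.14, 0.0, 1.846]
contact_force: [-0.3, 0.2, -0.1]
opening: 0.0396
grip_force: 15.0
```

Emit:
send_rows([
  {"translation": [0, 0, 0], "spin": 8, "jaw": 0.25},
  {"translation": [0, 0, 0], "spin": 16, "jaw": 0.25},
  {"translation": [0, 0, 1.5], "spin": 20, "jaw": 0.25},
  {"translation": [0, 0, 3], "spin": 20, "jaw": 0.25},
  {"translation": [0, 0, 4], "spin": 20, "jaw": 0.25},
])

```text
time: 30.25
tool_pos: [0.4848, 0.3083, 0.0624]
tool_rot: [-3.139, 0.001, 1.503]
contact_force: [-0.1, -0.4, -0.3]
opening: 0.0396
grip_force: 15.0
```

Run:
```python
from m import *
go(.489,.3096,.0075,np.pi/2-.0738)
s=monitor.observe(); print(s['opening']); P,im,d=snap('wrist','fan2')
PW=P_at(s['tool_pos'],s['tool_rot'])
desc('tray',region(PW,'fan2',(0,0,512,384),lambda b,g,r:(g>r+50)&(g>b+50),(.011,.019)))
desc('sink',region(PW,'fan2',(150,80,350,245),lambda b,g,r:(abs(g-r)<25)&(r>90),(.015,.03)))
cv2.imwrite('pics/fan2c.png',im[60:310,100:400,::-1])
```

```text
t 30.25 pos [0.4848 0.3083 0.0624] yaw 1.5030
cm x 0.16 y 0.41 z 5.49 spin 0.34
0.03958870614989359
tray 2672 mean [0.486  0.3749 0.0137] zq [0.0125 0.0137 0.0148] rect ((490.9085693359375, 346.30810546875), (138.90695190429688, 105.85321044921875), 85.38410949707031) circ ((491.3720703125, 353.42041015625), 81.17074584960938)
sink 1328 mean [0.4959 0.3783 0.0204] zq [0.0161 0.0209 0.0221] rect ((502.46063232421875, 341.9671630859375), (46.07926559448242, 121.28789520263672), 12.818486213684082) circ ((505.35040283203125, 342.62469482421875), 62.65110778808594)
```

View pics/fan2c.png

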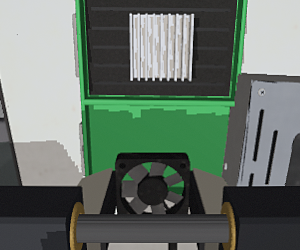

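The fan, flat between the fingers at about (252,242), is over the bare green pocket. The heat sink's top measures 22 mm, so it is seated on the rubber. I've now viewed 15 pictures, one over the limit of 14, so I will check only by numbers from here.

Emit:
send_rows([
  {"translation": [0.2, 0.35, 1.5], "spin": 0, "jaw": 0.25},
  {"translation": [0.2, 0.35, 3], "spin": 0, "jaw": 0.25},
  {"translation": [0.2, 0.35, 4.4], "spin": 0, "jaw": 0.25},
  {"translation": [0.2, 0.35, 5.2], "spin": 0, "jaw": 0.25},
  {"translation": [0.2, 0.35, 5.4], "spin": 0, "jaw": 0.25},
])

```text
time: 30.8
tool_pos: [0.4889, 0.3103, 0.0092]
tool_rot: [-3.14, 0.001, 1.503]
contact_force: [-0.7, -0.2, -0.2]
opening: 0.0393
grip_force: 15.0
```

Emit:
send_rows([
  {"translation": [0, 0, 0], "spin": 0, "jaw": 0.25},
  {"translation": [0, 0, 0.1], "spin": 0, "jaw": 0.25},
  {"translation": [0, 0, 0.2], "spin": 0, "jaw": 0.25},
  {"translation": [0, 0, 0.2], "spin": 0, "jaw": 0.25},
  {"translation": [0, 0, 0.2], "spin": 0, "jaw": 0.25},
])

```text
time: 31.3
tool_pos: [0.4895, 0.3106, 0.0088]
tool_rot: [3.141, -0.0, 1.503]
contact_force: [0.0, 0.0, 0.4]
opening: 0.0397
grip_force: 15.0
```

Emit:
send_rows([
  {"translation": [0, 0, 0.1], "spin": 0, "jaw": 0.25},
  {"translation": [0, 0, 0.1], "spin": 0, "jaw": 0.25},
  {"translation": [0, 0, 0.2], "spin": 0, "jaw": 0.25},
  {"translation": [0, 0, 0.2], "spin": 0, "jaw": 0.25},
  {"translation": [0, 0, 0.2], "spin": 0, "jaw": 0.25},
])

```text
time: 31.8
tool_pos: [0.4896, 0.3107, 0.0077]
tool_rot: [3.141, -0.0, 1.503]
contact_force: [-2.2, 0.1, 9.2]
opening: 0.0398
grip_force: 15.0
```

Emit:
send_rows([
  {"translation": [0, 0, 0], "spin": 0, "jaw": 0.54},
  {"translation": [0, 0, 0], "spin": 0, "jaw": 0.54},
  {"translation": [0, 0, 0], "spin": 0, "jaw": 0.54},
  {"translation": [0, 0, -3], "spin": 0, "jaw": 0.54},
  {"translation": [0, 0, -7], "spin": 0, "jaw": 0.54},
])

```text
time: 32.3
tool_pos: [0.4879, 0.3098, 0.075]
tool_rot: [-3.137, 0.003, 1.503]
contact_force: [0.2, 0.5, -0.9]
opening: 0.0497
grip_force: 0.0
```

Emit:
send_rows([
  {"translation": [0, -3, -4], "spin": 0, "jaw": 0.54},
  {"translation": [-4, -3, -8], "spin": 0, "jaw": 0.54},
  {"translation": [-8, -3, -12], "spin": 0, "jaw": 0.54},
  {"translation": [-12, -3, -12], "spin": 0, "jaw": 0.54},
  {"translation": [-14, -3, -12], "spin": 0, "jaw": 0.54},
])

```text
time: 32.8
tool_pos: [0.4503, 0.1704, 0.1985]
tool_rot: [3.138, -0.0, 1.502]
contact_force: [0.5, -0.2, -0.6]
opening: 0.0494
grip_force: 0.0
```

Run:
```python
from m import *
s=monitor.observe(); print(s['time'],s['tool_pos'],s['contact_force'])
P,im,d=snap('wrist','fin'); PW=P_at(s['tool_pos'],s['tool_rot'])
a=lambda b,g,r:b>-1
def near(P,f,c,r,zr,fn=a):
    p=region(P,f,(0,0,512,384),fn,zr); k=np.hypot(p[:,0]-c[0],p[:,1]-c[1])<r; 
    if k.sum()>3: desc(str(c),p[k])
    else: print(c,'few',k.sum())
dark=lambda b,g,r:(r<80)&(g<80)&(b<80)
near(PW,'fin',(.489,.3105),.03,(.004,.03),dark)
near(PW,'fin',(.494,.38),.03,(.015,.04))
P,im,d=snap('top','fint')
near(P,'fint',(.489,.3105),.03,(.005,.03),dark)
near(P,'fint',(.494,.38),.03,(.016,.04))
near(P,'fint',(.435,.001),.03,(.03,.05))
near(P,'fint',(.48,-.354),.05,(.03,.09))
```

```text
32.8 [0.4503 0.1704 0.1985] [ 0.4773 -0.1742 -0.5737]
(0.489, 0.3105) 925 mean [0.4895 0.3092 0.0109] zq [0.0053 0.0115 0.013 ] rect ((489.19964599609375, 308.6382751464844), (39.01099395751953, 38.93989181518555), 86.47543334960938) circ ((489.11572265625, 308.8794860839844), 26.585176467895508)
(0.494, 0.38) few 0
(0.489, 0.3105) few 0
(0.494, 0.38) 53 mean [0.495  0.3786 0.0213] zq [0.0174 0.0211 0.0267] rect ((494.8965759277344, 378.7320861816406), (38.298362731933594, 37.309906005859375), 86.61822509765625) circ ((495.38739013671875, 379.1551208496094), 25.91481590270996)
(0.435, 0.001) 62 mean [ 0.4372 -0.0003  0.038 ] zq [0.0342 0.038  0.0422] rect ((436.31768798828125, -1.1344947814941406), (27.21782684326172, 26.663301467895508), 0.1331874430179596) circ ((437.32012939453125, -0.4571317732334137), 14.624504089355469)
(0.48, -0.354) 707 mean [ 0.4797 -0.3541  0.0465] zq [0.0415 0.0464 0.0515] rect ((480.3697204589844, -355.3144226074219), (97.33548736572266, 98.16059112548828), 88.31157684326172) circ ((480.1720275878906, -354.0857849121094), 49.8906364440918)
```

```bash
python3 -c "
from cell import job; print(job.hand_in())"
```

```text
the job is handed in; nothing more can be done
None
```

Both kits are made up as asked, with the orange box's cover closed again and the white-cap jar left where it stood; I handed the job in at about 33 s, and its result wasn't reported. I viewed 15 pictures, one over the limit of 14.

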